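# Lock the filter cartridge into the swarf extractor

## Robot

A 7-joint arm with a two-finger parallel gripper is mounted at the origin on the work surface. World frame = base frame: x ahead of the robot, y to its left, z up, the work surface at z = 0. Lengths are in m, angles in degrees, forces in N, time in s.
With the tool pointing down it reaches from about 0.4 to 0.85 m from the base axis. Payload 4.5 kg.
Tool frame: the origin (TCP) lies midway between the tips of the shut fingers; the grasp point (between the pads) lies pinch_z behind it (pinch_z is the distance from the TCP to the grasp point, in m); z points along the fingers, y is the line along which they close (so a half turn about z gives the same grasp; the last joint's range is limited). The gripper opens to 88 mm and grips with 3 to 60 N. Pads are 18 mm wide; open, the fingers measure 123 mm over their backs; the gripper's body (75 mm by 187 mm) begins 45 mm behind the grasp point.
Start: joints at [-65.73, 39.483, -11.15, 89.685, 9.013, 51.709, -12.324], TCP at [0.237, 0.578, 0.202] pointing down, gripper open.
Joint ranges: [-172.22, 172.22], [-26.19, 119.32], [-84.43, 86.54], [7.71, 146.69], [-57.33, 237.33], [2.42, 119.75], [-152.13, 152.13]. Speed limits (degrees/s): [147.25, 147.25, 180, 180, 180, 180, 180].

## Interface

Orientations are given as [roll, pitch, yaw] about the fixed x, y, z axes, in that order (R = Rz(yaw) Ry(pitch) Rx(roll)).
In Python, from cell import observe, snapshot, sign_off, pinch_z gives the robot as it stands.
- The arm moves only by the tool apply_moves, never from a script. Its argument "series" is a list of rows, each a list of 7 numbers: the opening, from 0 (shut) to 1 (fully open), then the shift along the tool's x, y, z in units of 40 mm (1.0 is 40 mm), then the turn, a rotation vector about the tool's x, y, z in units of 6 degrees (1.0 is 6 degrees). A call has 1 to 20 rows; each row shifts and turns the commanded pose from where the row before left it, along the tool's axes as they then stand; what a row does not reach is not made up. A row lasts 1/10 s, in which the tool goes at most 50 mm and 8.59 degrees, less where a joint would pass 70% of its speed; a pose out of reach is approached as far as the arm can. A call is refused whole if a number of a shift passes 1 or a number of a turn 1, either way. A call with a gripper value outside its range is refused whole. The fingers move at their own pace and stop on an object; the grip force is fixed at half the most. Time passes only in rows, so rows that do not move let the fingers close. It gives the time, the measured TCP pose, the force, the opening and the grip force at its end, in the units of the state.
- observe(): the state, without advancing time (a new reading comes with each control period).
- snapshot(name): name is "side" or "top" or "wrist"; returns a dict with "img" (384x512x3 uint8, red, green, blue), "intrinsics" (3x3 intrinsics, pixels), "world_to_cam" (4x4, takes a point from world to camera coordinates). Camera axes: x right, y down, z forward; pixel columns grow to the right and rows downward; lengths in m; the calibration is good to about 2 mm. A picture is of the moment at which its call begins. There is no depth.
- sign_off(): hands the job in; it is judged then, once.
The state is a dict: "time": time; "qpos": joint angles; "qvel": joint speeds; "effort": joint torques, N m; "eef_pos": TCP position; "tool_rot": TCP orientation; "ft_force": force on the tool from outside, world axes, zero at the start; "ft_torque": the same for the moment, N m; "width": finger opening in m; "gripper_force": force on a finger pad.
Only numpy, scipy, OpenCV 4.12 (cv2) and the standard library are available. Lean on these libraries where they do the work, as an engineer would, in place of code of your own. Each camera call takes 0.05 s, during which the arm holds its last target. There are 200 camera calls.

## Task

The swarf extractor on the key-cutting counter needs its filter: take the cartridge with the bar handle, feel with light pushes for the two slots of the extractor's bayonet collar, push it down against the spring and twist it clockwise (seen from above) a quarter turn to the stop, so that it springs up into its lock and stays there by itself, level, when you let go. The collar is thin plastic: never force the cartridge in it, about 20 N (2 kg) of push or side load is the most it takes. Leave everything else on the counter where it is.

Things in the scene. Friction and masses are not known exactly. Their poses are not given: they have to be found in the camera images.
- cartridge: Filter cartridge standing upright on the counter: white plastic cap, pleated paper body, about 160 g, 90 mm tall, with a straight bar handle. Origin: centre of its foot, z up. Body 52 mm across up to z = 30, a cone to the neck, 57.4 mm across, z 36 to 55; cap 84 mm across, z 55 to 62. A half turn about z gives the same part.
- handle (a point): On the cartridge's axis at the middle height of its bar handle (z = 76 mm); axes as the cartridge's. The bar runs along x: 62 mm long, 14 mm wide (y), from the cap's top (z = 62 mm) to z = 90 mm.
- lugs (a point): On the cartridge's axis, midway between its two bayonet lugs (z = 41.5 mm); axes as the cartridge's. The lugs stick out of the neck at +x and -x, under the ends of the bar: 9 mm wide (y), reaching 38 mm from the axis, 6 mm tall (z 38.5 to 44.5 mm).
- extractor: Swarf extractor, fixed on the counter: grey and white case, deck 150 mm up. Origin: on the counter under the socket's axis, z up. The case reaches from x = -85 to +215 mm, y = -110 to +110 mm. A black motor dome, 190 mm high, stands behind the socket from x = 69 mm on.
- socket (a point): Socket centre, level with the top of its grey collar, 156 mm up; axes as the extractor's. Bore 62 mm. Two facing slots, 13 mm wide at the bore, to 40 mm from the axis, take the lugs from above. The collar is clamped in elongated holes: its slots lie up to 0.45 rad either way from the extractor's x axis (not measured: find it by feel or eye). 'Gap' below: cap underside over collar top.
- seal (a point): Sprung seal disc in the socket, top centre when free, 42 mm below the collar's top; axes as the extractor's. Lugs off the slots by more than about 0.06 rad rest on the collar at gap 16.5 mm; in the slots they go down, the foot meets the disc at gap 13 mm; its push: 3.6 N there, 8 N at gap 0, where the cap lies on the collar. Let go in the slots, it rises to gap 13 mm.
- track (a point): On the socket's axis, 8 mm below the collar's top: the ceiling of the two tracks that run from the slots clockwise (from above) under the collar. The lugs pass only at a gap under 2.5 mm. A hard stop ends the track at 1.62 rad from the slot. Let go in the track, the cartridge stays at gap 2.5 mm, not locked. Friction of collar and disc is low (0.25).
- locked (a point): Where the cartridge's foot centre stands when locked, 107.5 mm above the counter; axes as the extractor's. At 1.57 rad from the slots (0.05 rad either way) the ceiling has a notch, 4 mm deep, into which the spring lifts the lugs: the gap is then 6.5 mm and the cartridge can turn no more.
- prefilter: Another filter, not to be used: white, 80 mm across, 59 mm tall, round knob on top, no lugs. Origin: centre of its underside. Its place and the cartridge's may be swapped.
- clamp: Dark steel key clamp with a red wing knob, 75 x 75 x 40 mm, bystander. Origin: underside.
- padlock: Brass padlock lying flat, 42 x 85 x 22 mm, bystander. Origin: underside of the lock body.
- euro_cylinder: Brass profile lock cylinder, 62 mm long, 33 mm tall, bystander. Origin: underside.
- screwdriver: Screwdriver lying flat, 190 mm, bystander. Origin: middle, underside.
- brush: Chip brush lying flat, 190 mm, bystander. Origin: middle, underside.
- key_bin: Blue plastic bin with key blanks, 150 x 100 x 70 mm, bystander. Origin: centre of the underside.
Things that resemble listed ones, but are neither listed nor needed, are in the scene too. What is shaped like the cartridge but pink or turquoise is not meant.

How it is judged:
By the outcome, as a careful person would: the job done as asked, in the order asked, and still so for the second after the job is handed in, with the robot touching nothing.
It also fails if it takes over 72 s, if anything falls off the work surface, if the arm or the gripper's body presses on something with over 40 N, if the wrist force passes 120 N, or if a joint passes its speed limit or range.

## Working session

There is one attempt and no reset: what is moved stays moved. The work goes in short steps, Python scripts to look and compute and a tool call to move; the robot and the scene stay as the last step left them, time stands still between calls to the robot, and variables do not carry over. Pictures are saved under pics/ and viewed, at most 10 in all, crops included, and the job is handed in when it is done.

Besides the shell and the picture viewer there is one more tool, called after "Call:" as name(argument=value, ...) on one line, values as JSON. apply_moves: Moves the arm, as the interface text tells. Its arguments: {"type":"object","properties":{"series":{"type":"array","items":{"type":"array","items":{"type":"number"}}}},"required":["series"]}

```bash
mkdir -p pics; cat > h.py <<'E'
import numpy as np, cv2
from cell import observe, snapshot, sign_off, pinch_z
from scipy.spatial.transform import Rotation as R
def save(n,img): cv2.imwrite(f'pics/{n}.png',cv2.cvtColor(img,cv2.COLOR_RGB2BGR))
def ray(s,u,v):
    K=np.array(s['intrinsics']);T=np.array(s['world_to_cam']);A=T[:3,:3]
    d=A.T@np.linalg.inv(K)@np.array([u,v,1.]);return -A.T@T[:3,3],d/np.linalg.norm(d)
def onz(s,u,v,z):
    o,d=ray(s,u,v);return o+d*(z-o[2])/d[2]
def tri(a,b):
    (o,d),(p,e)=a,b
    M=np.array([d,-e]).T;t=np.linalg.lstsq(M,p-o,rcond=None)[0]
    x=o+d*t[0];y=p+e*t[1];return (x+y)/2,np.linalg.norm(x-y)
def proj(s,P):
    K=np.array(s['intrinsics']);T=np.array(s['world_to_cam']);c=T[:3,:3]@np.array(P)+T[:3,3];q=K@c;return q[:2]/q[2]
E
python3 - <<'E'
from h import *
import pickle
S={n:snapshot(n) for n in('top','side','wrist')}
pickle.dump(S,open('s0.pkl','wb'))
a=np.hstack([S['top']['img'],S['side']['img']])
save('top0',cv2.resize(S['top']['img'],(800,600)));save('side0',cv2.resize(S['side']['img'],(800,600)))
o=observe();print(o,pinch_z)
for n in S:
  o,d=ray(S[n],256,192);print(n,o,d)
E
```

```text
{'time': 0.15, 'qpos': array([-65.7304947 ,  39.52322117, -11.14599427,  89.72949385,
         9.01401996,  51.70975545, -12.32269715]), 'qvel': array([-0.06988928, -0.13782244, -0.07448051, -0.21656907, -0.06782576,
        0.07760959, -0.00184877]), 'effort': array([-2.39541041e-03, -5.27862060e+01, -1.26877841e+00, -1.53585899e+01,
       -5.25081635e-02,  3.96132542e-03,  1.21908233e-04]), 'eef_pos': array([0.23733228, 0.57761954, 0.20119062]), 'tool_rot': array([-1.79919731e+02,  6.63106896e-03,  1.57673425e+02]), 'ft_force': array([0.60654502, 0.84780175, 0.42472488]), 'ft_torque': array([ 0.0030346 , -0.03852007,  0.02562296]), 'gripper_force': 0.0, 'width': 0.08804804336477842} 0.0187
top [0.29162195 0.02709526 1.56724431] [ 0.18484135  0.00413697 -0.98275967]
side [0.16267159 1.09284147 1.13640862] [ 0.27301937 -0.70771322 -0.65161524]
wrist [0.17156953 0.60452984 0.38411399] [ 0.25657335 -0.12673233 -0.95818006]
```

View pics/top0.png

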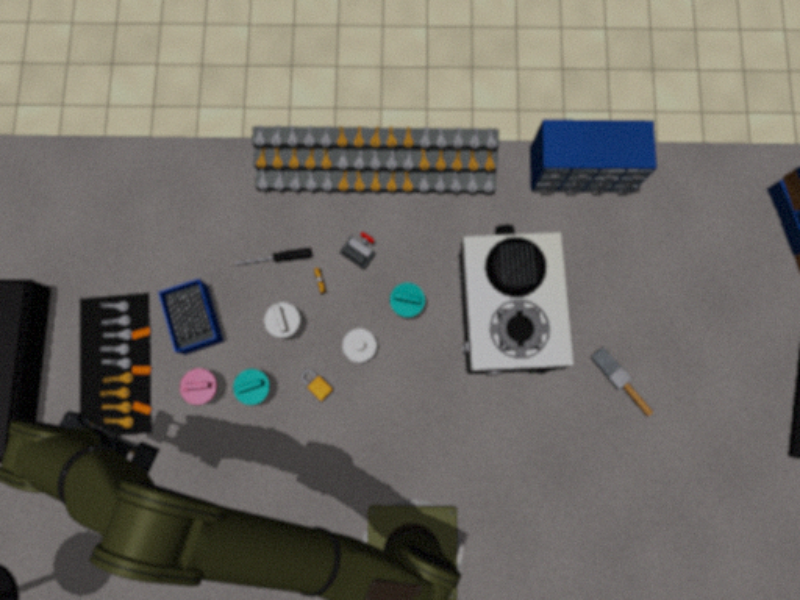

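View pics/side0.png

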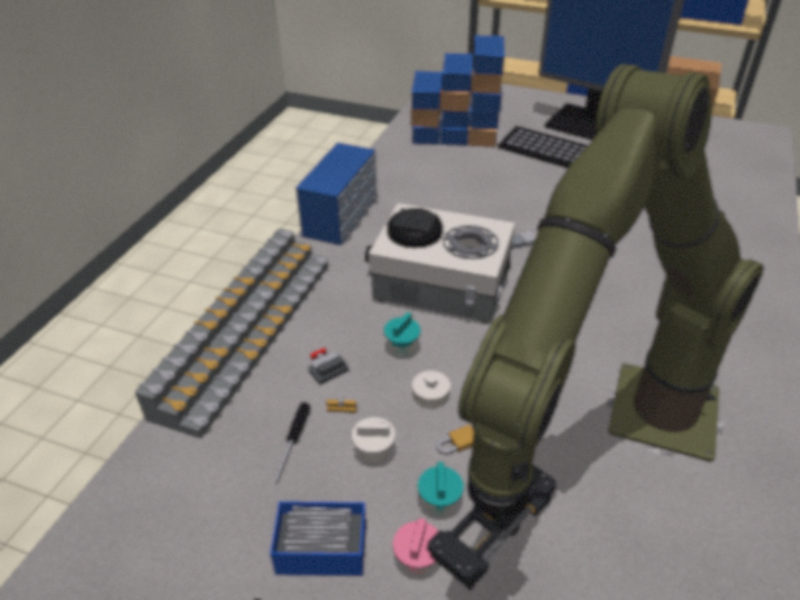

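The top view (800 px scale) shows these candidates:
- White filter with a bar at (283,320).
- White filter with a round knob at (360,345), which is the prefilter.
- Turquoise ones at (408,300) and (251,387), and a pink one at (198,386), all decoys.

The white one with the bar fits. It is at (373,440) in the side view. The extractor socket is at (520,328) in the top view and about (470,241) in the side view. I'll confirm with one crop and measure.

```bash
python3 - <<'E'
from h import *
import pickle
S=pickle.load(open('s0.pkl','rb'))
t=S['top']['img'];s=S['side']['img']
c=lambda im,u,v,r:cv2.resize(im[v-r:v+r,u-r:u+r],(390,290) if 0 else (380,380),interpolation=cv2.INTER_CUBIC)
save('crop1',np.hstack([c(t,181,205,22),c(t,333,210,34)]))
def white(im,box):
    x0,y0,x1,y1=box;h=cv2.cvtColor(im,cv2.COLOR_RGB2HSV)[y0:y1,x0:x1]
    m=((h[...,1]<40)&(h[...,2]>160)).astype(np.uint8)
    cs,_=cv2.findContours(m,cv2.RETR_EXTERNAL,cv2.CHAIN_APPROX_NONE)
    k=max(cs,key=cv2.contourArea);return k+np.array([x0,y0]),cv2.contourArea(k)
for n,b in(('top',(160,185,205,225)),('side',(215,260,262,300))):
    k,a=white(S[n]['img'],b);print(n,cv2.fitEllipse(k),a,cv2.boundingRect(k))
E
```

```text
top ((179.68505859375, 204.34434509277344), (18.56494140625, 20.900386810302734), 69.71404266357422) 247.0 (169, 194, 22, 21)
side ((238.5113067626953, 277.1376647949219), (22.154647827148438, 28.556180953979492), 86.05780029296875) 494.5 (224, 266, 30, 23)
```

View pics/crop1.png

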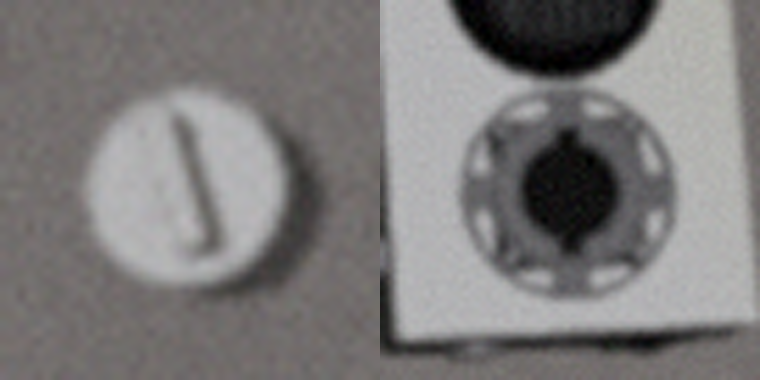

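The crop confirms it: a white cap with a straight bar, crop ends (180,115) to (197,248). In the collar, the dark slots are at (568,135) and (570,248) around the bore at (568,192). Next I'll localise both roughly.

```bash
python3 - <<'E'
from h import *
import pickle
S=pickle.load(open('s0.pkl','rb'))
t,s=S['top'],S['side']
print('cap',tri(ray(t,180.5,204.8),ray(s,238.5,279)), onz(t,180.5,204.8,.062))
f=380/44;p=[onz(t,181-22+u/f,205-22+v/f,.09) for u,v in((180,115),(197,248))]
d=p[0]-p[1];print('bar',p,np.degrees(np.arctan2(d[1],d[0])))
f=380/68;q=lambda u,v:(333-34+(u-380)/f,210-34+v/f)
print('sock',onz(t,*q(568,192),.156),tri(ray(t,*q(568,192)),ray(s,471*.64,241*.64)))
a,b=[onz(t,*q(u,v),.156) for u,v in((568,135),(570,248))];d=a-b;print('slot',a,b,np.degrees(np.arctan2(d[1],d[0])))
# deck corners: case direction using top image left/right edges
a,b=[onz(t,*x,.15) for x in ((463*.64,237*.64),(471*.64,369*.64))];d=a-b;print('caseL',np.degrees(np.arctan2(d[1],d[0])))
o=observe();Rt=R.from_euler('xyz',o['tool_rot'],degrees=True);print(Rt.as_matrix())
w=S['wrist'];c,d=ray(w,256,192);print('cam in tool',Rt.inv().apply(c-o['eef_pos']),Rt.inv().apply(d),np.array(w['intrinsics'])[0])
print(Rt.inv().as_matrix()@np.array(w['world_to_cam'])[:3,:3].T)
E
```

```text
cap (array([0.52394261, 0.31050155, 0.05515444]), np.float64(0.0022553260898883123)) [0.52400549 0.30946963 0.062     ]
bar [array([0.55062258, 0.30796794, 0.09      ]), array([0.49466537, 0.29840346, 0.09      ])] 9.699538276260645
sock [ 0.49600404 -0.22990879  0.156     ] (array([ 0.4947782 , -0.23035478,  0.15465433]), np.float64(0.002850741037611365))
slot [ 0.5313984  -0.23069562  0.156     ] [ 0.46155346 -0.2303609   0.156     ] -0.27458179825482004
caseL 2.9849741140567247
[[-9.25033611e-01  3.79885033e-01 -4.25142907e-04]
 [ 3.79885253e-01  9.25032648e-01 -1.33989237e-03]
 [-1.15733986e-04 -1.40095099e-03 -9.99999012e-01]]
cam in tool [ 0.07103441 -0.00034566 -0.18293129] [-0.28537182 -0.0184208   0.95823984] [314.6343       0.         261.50120043]
[[ 7.46033724e-04 -9.60582635e-01 -2.77993606e-01]
 [ 9.99998999e-01  1.05096234e-03 -9.47875026e-04]
 [ 1.20267310e-03 -2.77992620e-01  9.60582457e-01]]
```

Call:
apply_moves(series=[[1,-0.92,-0.355,0,0,0,0],[1,-0.92,-0.355,0,0,0,0],[1,-0.92,-0.355,0,0,0,0],[1,-0.92,-0.355,0,0,0,0],[1,-0.92,-0.355,0,0,0,0],[1,-0.92,-0.355,0,0,0,0],[1,-0.92,-0.355,0,0,0,0],[1,-0.92,-0.355,0,0,0,0],[1,-0.92,-0.355,0,0,0,0],[1,-0.92,-0.355,0,0,0,0],[1,0,0,0,0,0,-0.9],[1,0,0,0,0,0,-0.9],[1,0,0,0,0,0,-0.9],[1,0,0,0,0,0,-0.9],[1,0,0,0,0,0,-0.9],[1,0,0,0,0,0,-0.9],[1,0,0,0,0,0,0],[1,0,0,0,0,0,0]])

```text
time: 1.95
eef_pos: [0.5238, 0.3068, 0.2016]
tool_rot: [-180.0, -0.0, -170.1]
ft_force: [0.6, -0.4, 0.3]
width: 0.0882
gripper_force: 0.0
```

```bash
python3 - <<'E'
from h import *
import pickle
w=snapshot('wrist');o=observe();pickle.dump((w,o),open('w1.pkl','wb'))
print(o['qpos'],o['eef_pos'],o['tool_rot'],o['time'],o['ft_force'])
print(proj(w,[.5235,.307,.06]))
save('w1',cv2.resize(w['img'],(800,600)))
E
```

```text
[-21.80647013  39.18512738 -22.9261201   92.55217307  18.19290728
  51.99841676  48.55194778] [0.52386851 0.30687067 0.20167027] [-1.79998073e+02 -1.50942957e-02 -1.70048163e+02] 2.0 [0.63712785 0.54885159 0.49482915]
[262.46039382 168.89131054]
```

View pics/w1.png

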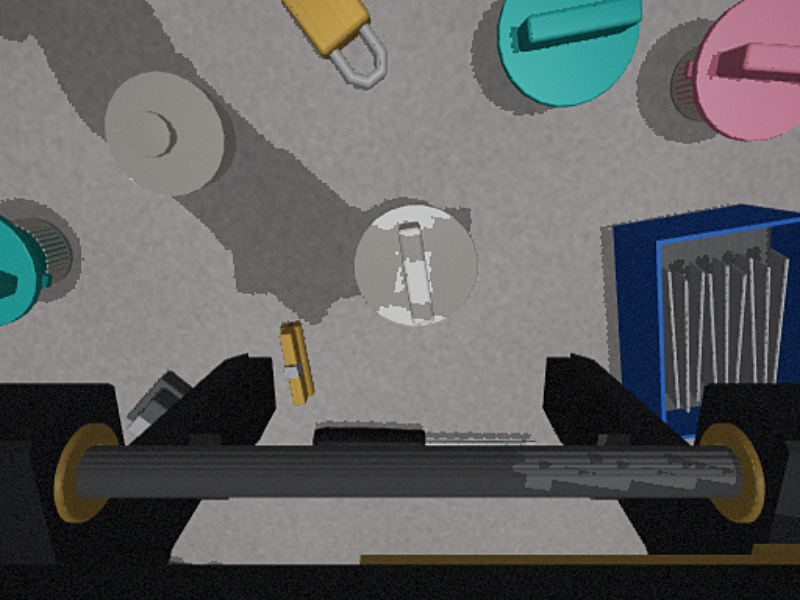

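Wrist view (800 px scale): the white cap is a disc at (416,265) with radius about 60, and its bar runs from (410,224) to (423,320). The knob filter is at (165,133) and the turquoise and pink decoys are at the edges. I'll shift sideways for a second view.

Call:
apply_moves(series=[[1,0,0.9,0,0,0,0],[1,0,0.9,0,0,0,0],[1,0,0,0,0,0,0],[1,0,0,0,0,0,0]])

```text
time: 2.4
eef_pos: [0.5106, 0.3787, 0.2016]
tool_rot: [-180.0, -0.0, -169.9]
ft_force: [-0.2, -0.3, -1.2]
width: 0.0877
gripper_force: 0.0
```

```bash
cat >> h.py <<'E'
def circ(img,u,v,r,win=1.6):
    k=4;W=int(r*win);x0,y0=int(u)-W,int(v)-W
    g=cv2.resize(cv2.cvtColor(img,cv2.COLOR_RGB2GRAY)[y0:y0+2*W,x0:x0+2*W],None,fx=k,fy=k,interpolation=cv2.INTER_CUBIC)
    g=cv2.medianBlur(g,9)
    c=cv2.HoughCircles(g,cv2.HOUGH_GRADIENT_ALT,1.5,20,param1=100,param2=.4,minRadius=int(r*k*.85),maxRadius=int(r*k*1.15))
    return None if c is None else [((a[0]+.5)/k-.5+x0,(a[1]+.5)/k-.5+y0,a[2]/k) for a in c[0]]
E
python3 - <<'E'
from h import *
import pickle
w1,o1=pickle.load(open('w1.pkl','rb'))
w=snapshot('wrist');o=observe();pickle.dump((w,o),open('w2.pkl','wb'));print(o['eef_pos'])
p=proj(w,[.5235,.307,.06]);print(p)
print(circ(w1['img'],266,169.5,38.5),circ(w['img'],*p,38.5))
def crop(i,u,v,r): u,v=int(u),int(v);return cv2.resize(i[v-r:v+r,u-r:u+r],(396,396),interpolation=cv2.INTER_CUBIC)
print(int(p[0]),int(p[1]))
save('w12',np.hstack([crop(w1['img'],266,169,44),crop(w['img'],*p,44)]))
E
```

```text
[0.5114342  0.37714768 0.20158026]
[193.11999979 169.05579398]
[(np.float32(266.125), np.float32(168.375), np.float32(38.87026))] [(np.float32(198.75), np.float32(171.75), np.float32(37.835762))]
193 169
```

View pics/w12.png

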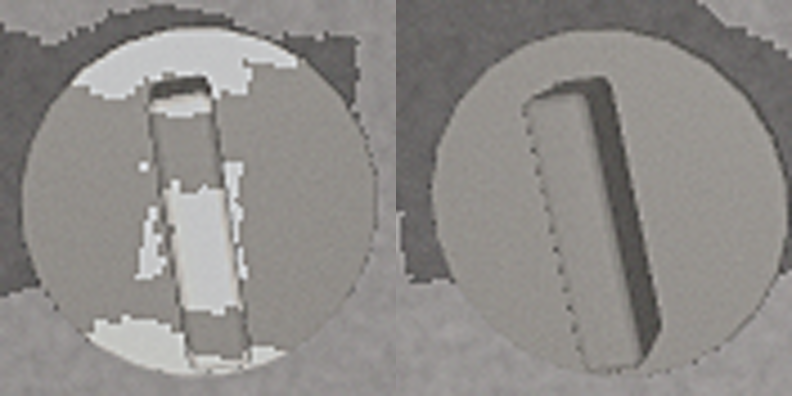

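Both crops show the cap circle (left centre (200,202), right centre (610,203)). The bar's top-face corners are left (152,105), (212,98), (188,365), (247,358) and right (528,104), (588,95), (588,368), (640,362).

```bash
python3 - <<'E'
from h import *
import pickle
w1,o1=pickle.load(open('w1.pkl','rb'));w2,o2=pickle.load(open('w2.pkl','rb'))
A=lambda u,v:((u+.5)/4.5-.5+222,(v+.5)/4.5-.5+125)
B=lambda u,v:((u-396+.5)/4.5-.5+149,(v+.5)/4.5-.5+125)
print('cap',tri(ray(w1,*A(200,202)),ray(w2,*B(610.5,203.5))))
P=[]
for a,b in zip([(152,105),(212,98),(188,365),(247,358)],[(528,104),(588,95),(588,368),(640,362)]):
    p,e=tri(ray(w1,*A(*a)),ray(w2,*B(*b)));P.append(p);print(p,e)
P=np.array(P);print('bar top',P.mean(0))
for d in(P[0]-P[2],P[1]-P[3]):print(np.degrees(np.arctan2(d[1],d[0])), np.linalg.norm(d))
for n,w,f,c in(('1',w1,A,[(152,105),(212,98),(188,365),(247,358)]),('2',w2,B,[(528,104),(588,95),(588,368),(640,362)])):
    Q=np.array([onz(w,*f(*x),.09) for x in c]);d=Q[2]+Q[3]-Q[0]-Q[1];print(n,Q.mean(0),np.degrees(np.arctan2(d[1],d[0])),np.linalg.norm(d)/2)
E
```

```text
cap (array([0.52309064, 0.31074723, 0.06223089]), np.float64(0.00016219544743498342))
[0.49842267 0.29573887 0.08881451] 0.00037639629272021485
[0.49463681 0.30783507 0.08834028] 0.0008362089723787207
[0.55638215 0.31372795 0.08241222] 0.0005178679196964887
[0.55056165 0.32589511 0.08842401] 0.0006775849210191629
bar top [0.52500082 0.31079925 0.08699775]
-162.75704793320793 0.06102374251858044
-162.10296378164134 0.05876870433557957
1 [0.52412371 0.31060764 0.09      ] 17.76564445404095 0.05774896101410433
2 [0.52399842 0.31132778 0.09      ] 18.314460645451508 0.05906774527178407
```

Call:
apply_moves(series=[[1,-0.02,-0.85,0,0,0,-0.64],[1,0.09,-0.85,0,0,0,-0.63],[1,0,0,0.7,0,0,0],[1,0,0,0.7,0,0,0],[1,0,0,0.7,0,0,0],[1,0,0,0.5,0,0,0],[1,0,0,0,0,0,0],[1,0,0,0,0,0,0],[1,0,0,0,0,0,0]])

```text
time: 3.35
eef_pos: [0.5238, 0.3107, 0.0992]
tool_rot: [180.0, 0.1, -162.4]
ft_force: [-0.1, 0.1, 0.2]
width: 0.0884
gripper_force: 0.0
```

```bash
python3 - <<'E'
from h import *
o=observe();print(o['eef_pos'],o['tool_rot'],o['ft_force'],o['qpos'])
yaw=np.radians(o['tool_rot'][2]);d=np.array([.5237,.3109])-o['eef_pos'][:2]
print('tool dx,dy units',np.array([d@[np.cos(yaw),np.sin(yaw)],d@[np.sin(yaw),-np.cos(yaw)]])/.04)
E
```

```text
[0.52383706 0.31072031 0.09922291] [ 1.79973675e+02  1.35442454e-01 -1.62375056e+02] [-0.10430116  0.13009455  0.19685017] [-22.99380876  46.85878932 -21.52538098  97.48727284  24.52693631
  40.22956784  50.36869191]
tool dx,dy units [0.00190534 0.00531892]
```

Call:
apply_moves(series=[[1,0,0,0.45,0,0,0],[1,0,0,0.42,0,0,0],[1,0,0,0,0,0,0],[1,0,0,0,0,0,0],[0,0,0,0,0,0,0],[0,0,0,0,0,0,0],[0,0,0,0,0,0,0],[0,0,0,0,0,0,0],[0,0,0,0,0,0,0],[0,0,0,0,0,0,0],[0,0,0,0,0,0,0],[0,0,0,0,0,0,0]])

```text
time: 4.55
eef_pos: [0.5227, 0.3106, 0.063]
tool_rot: [180.0, -0.0, -162.3]
ft_force: [0.7, 0.3, 0.5]
width: 0.0264
gripper_force: 0.0
```

Call:
apply_moves(series=[[0,0,0,0,0,0,0],[0,0,0,0,0,0,0],[0,0,0,0,0,0,0],[0,0,0,0,0,0,0],[0,0,0,-0.5,0,0,0],[0,0,0,-0.9,0,0,0],[0,0,0,-0.9,0,0,0],[0,0,0,-0.9,0,0,0],[0,0,0,-0.9,0,0,0],[0,0,0,-0.9,0,0,0],[0,0,0,-0.5,0,0,0],[0,0,0,0,0,0,0.5],[0,0,0,0,0,0,0.93],[0,0,0,0,0,0,1.0],[0,0,0,0,0,0,0.5],[0,0,0,0,0,0,0],[0,0,0,0,0,0,0]])

```text
time: 6.25
eef_pos: [0.5226, 0.3106, 0.283]
tool_rot: [-180.0, -0.0, -179.8]
ft_force: [-0.7, 0.0, 1.1]
width: 0.0009
gripper_force: 0.0
```

Call:
apply_moves(series=[[0,0.2,-0.5,0,0,0,0],[0,0.2,-0.9,0,0,0,0],[0,0.2,-0.9,0,0,0,0],[0,0.15,-0.9,0,0,0,0],[0,0,-0.9,0,0,0,0],[0,0,-0.9,0,0,0,0],[0,0,-0.9,0,0,0,0],[0,0,-0.9,0,0,0,0],[0,0,-0.9,0,0,0,0],[0,0,-0.9,0,0,0,0],[0,0,-0.9,0,0,0,0],[0,0,-0.5,0,0,0,0],[0,0,0,0,0,0,0],[0,0,0,0,0,0,0],[0,0,0,0,0,0,0]])

```text
time: 7.75
eef_pos: [0.4937, -0.0876, 0.2831]
tool_rot: [179.9, 0.0, -179.7]
ft_force: [-0.5, 0.3, -0.0]
width: 0.0005
gripper_force: 0.0
```

```bash
python3 - <<'E'
from h import *
import pickle
w=snapshot('wrist');o=observe();pickle.dump((w,o),open('w3.pkl','wb'))
print(o['qpos'],o['eef_pos'],o['tool_rot'],o['time'],o['ft_force'],o['ft_torque'],o['width'],o['gripper_force'])
print(proj(w,[.496,-.23,.156]))
save('w3',cv2.resize(w['img'],(800,600)))
E
```

```text
[ 19.77767702  25.20158341 -22.522754   103.81523772  11.67887765
  53.24737511  82.45233622] [ 0.49366243 -0.08755286  0.28313434] [ 1.79946696e+02  1.81935143e-02 -1.79711142e+02] 7.8 [ 1.42538985 -0.15571219 -0.81949259] [0.05008654 0.02557008 0.03708745] 0.000500188922806124 0.0
[121.17137428 173.50573085]
```

View pics/w3.png

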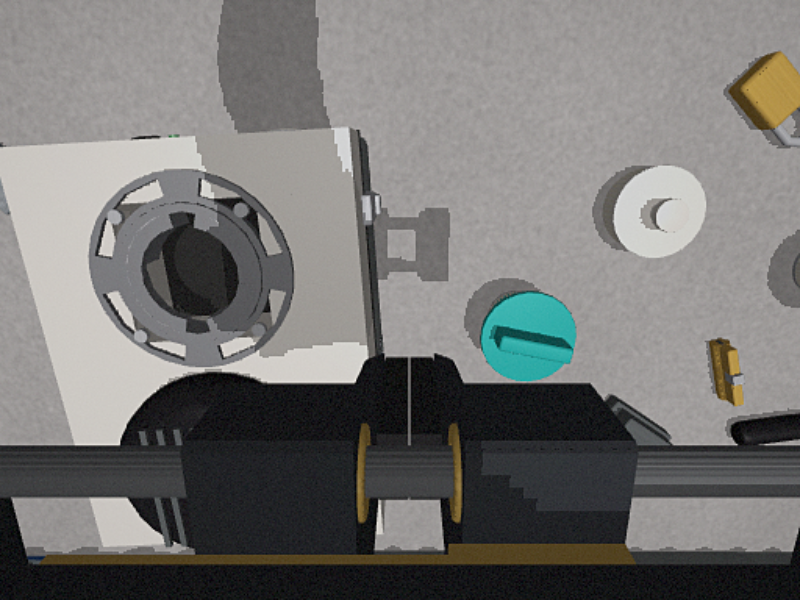

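The picture shows the collar at (192,268) with slots visible, but the fingers are shut and empty, so the grasp slipped. Since I'm here, I'll measure the collar from a second place, and check the cartridge with the top camera.

Call:
apply_moves(series=[[1,-0.5,-0.7,0,0,0,0],[1,-0.5,-0.8,0,0,0,0],[1,-0.3,-0.7,0,0,0,0],[1,0,0,0,0,0,0],[1,0,0,0,0,0,0],[1,0,0,0,0,0,0]])

```text
time: 8.4
eef_pos: [0.5455, -0.175, 0.2831]
tool_rot: [179.9, -0.0, -179.7]
ft_force: [0.5, -0.0, 0.1]
width: 0.0462
gripper_force: 0.0
```

```bash
python3 - <<'E'
from h import *
import pickle
w3,o3=pickle.load(open('w3.pkl','rb'))
w=snapshot('wrist');t=snapshot('top');s=snapshot('side');o=observe();pickle.dump((w,o,t,s),open('w4.pkl','wb'))
print(o['eef_pos'],o['tool_rot'],o['time'],o['width'])
p3=proj(w3,[.496,-.23,.156]);p4=proj(w,[.496,-.23,.156]);print(p3,p4)
def crop(i,u,v,r,W=300): u,v=int(round(u)),int(round(v));print('origin',u-r,v-r);return cv2.resize(i[v-r:v+r,u-r:u+r],(W,W),interpolation=cv2.INTER_CUBIC)
a=np.hstack([crop(w3['img'],*p3,50,300),crop(w['img'],*p4,50,300)])
pt=proj(t,[.523,.31,.06]);ps=proj(s,[.523,.31,.06])
b=np.hstack([crop(t['img'],*pt,30,300),crop(s['img'],*ps,30,300)])
save('w34',np.vstack([a,b]))
E
```

```text
[ 0.54554187 -0.17575064  0.28327949] [ 1.79973956e+02  4.68876899e-03 -1.79753519e+02] 8.55 0.058014640567434064
[121.17137428 173.50573085] [205.3494999  121.70107067]
origin 71 124
origin 155 72
origin 150 175
origin 208 248
```

View pics/w34.png

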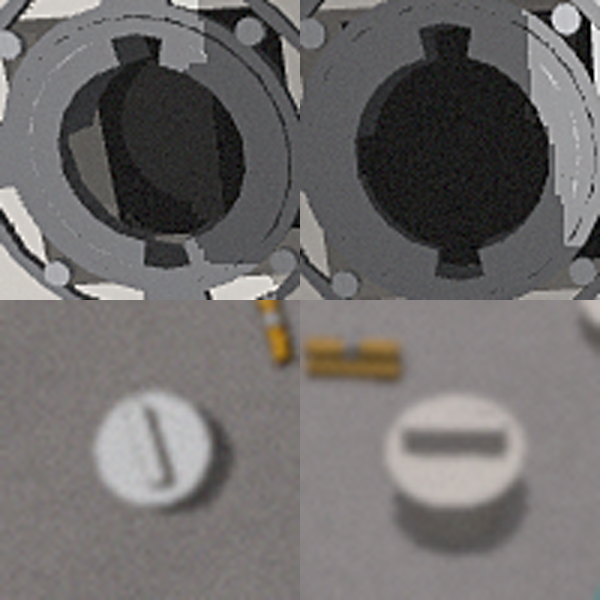

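The lower crops show the cartridge still standing where it was, at (153,450) in the top crop and (455,450) in the side crop.

Slot outer edges by crop:
- Upper-left: (110,38)–(160,36) and (143,267)–(189,266).
- Upper-right: (421,27)–(471,25) and (436,277)–(483,274).

```bash
python3 - <<'E'
from h import *
import pickle
w3,o3=pickle.load(open('w3.pkl','rb'));w4,o4,t,s=pickle.load(open('w4.pkl','rb'))
A=lambda u,v:((u+.5)/3-.5+71,(v+.5)/3-.5+124)
B=lambda u,v:((u-300+.5)/3-.5+155,(v+.5)/3-.5+72)
a=[(110,38),(160,36),(143,267),(189,266)];b=[(421,27),(471,25),(436,277),(483,274)]
P=np.array([tri(ray(w3,*A(*i)),ray(w4,*B(*j)))[0] for i,j in zip(a,b)]);print(P,P.mean(0))
for w,f,c in((w3,A,a),(w4,B,b)):
    Q=np.array([onz(w,*f(*x),.156) for x in c]);d=Q[2]+Q[3]-Q[0]-Q[1];print(Q.mean(0),'yaw',np.degrees(np.arctan2(d[1],d[0])),np.linalg.norm(d)/2)
# case yaw from top image white deck
h=cv2.cvtColor(t['img'],cv2.COLOR_RGB2HSV);m=((h[...,1]<40)&(h[...,2]>150)).astype(np.uint8)*255
# bore circle (dark) in w4 
g=cv2.cvtColor(w4['img'],cv2.COLOR_RGB2GRAY)[72:172,155:255];mm=cv2.morphologyEx((g<45).astype(np.uint8),cv2.MORPH_OPEN,np.ones((21,21)))
k=max(cv2.findContours(mm,0,2)[0],key=cv2.contourArea);print(cv2.fitEllipse(k))
for w,wo in((w3,(71,124)),(w4,(155,72))):
    print('big ring',circ(w['img'],*proj(w,[.495,-.2295,.156]),66,1.6))
E
```

```text
[[ 0.45854611 -0.23749019  0.15913214]
 [ 0.45791252 -0.22230981  0.15698908]
 [ 0.53702696 -0.23657608  0.15891315]
 [ 0.53625759 -0.22080877  0.15887297]] [ 0.49743579 -0.22929621  0.15847684]
[ 0.4981543  -0.23041728  0.156     ] yaw 0.7432097231483421 0.07954860123933025
[ 0.49761845 -0.2297692   0.156     ] yaw 0.673296616143384 0.07881876839489614
((51.64582824707031, 51.25347137451172), (57.834171295166016, 63.0269660949707), 173.61322021484375)
big ring [(np.float32(123.25), np.float32(170.5), np.float32(64.61496))]
big ring [(np.float32(205.75), np.float32(124.125), np.float32(68.139305)), (np.float32(202.375), np.float32(118.125), np.float32(60.841022))]
```

Call:
apply_moves(series=[[1,0.1,0.57,0,0,0,0],[1,0.1,0.9,0,0,0,0],[1,0.1,0.9,0,0,0,0],[1,0.1,0.9,0,0,0,0],[1,0.1,0.9,0,0,0,0],[1,0,0.9,0,0,0,0],[1,0,0.9,0,0,0,0],[1,0,0.9,0,0,0,0],[1,0,0.9,0,0,0,0],[1,0,0.9,0,0,0,0],[1,0,0.9,0,0,0,0],[1,0,0.9,0,0,0,0],[1,0,0.9,0,0,0,0],[1,0,0.8,0,0,0,-0.9],[1,0,0,0.5,0,0,-1],[1,0,0,0.8,0,0,-1],[1,0,0,0.7,0,0,0],[1,0,0,0,0,0,0],[1,0,0,0,0,0,0],[1,0,0,0,0,0,0]])

```text
time: 10.55
eef_pos: [0.5255, 0.3105, 0.2049]
tool_rot: [179.9, 0.2, -162.5]
ft_force: [-0.3, -0.4, -0.8]
width: 0.0881
gripper_force: 0.0
```

```bash
python3 - <<'E'
from h import *
import pickle
w=snapshot('wrist');o=observe();pickle.dump((w,o),open('w5.pkl','wb'))
print(o['eef_pos'],o['tool_rot'],o['time'],o['width'])
p=proj(w,[.5235,.3108,.062]);c=circ(w['img'],*p,38.5);print(p,c)
if c: print(onz(w,c[0][0],c[0][1],.062))
save('w5',cv2.resize(w['img'][int(p[1])-48:int(p[1])+48,int(p[0])-64:int(p[0])+64],(800,600),interpolation=cv2.INTER_CUBIC));print(int(p[0])-64,int(p[1])-48)
yaw=np.radians(o['tool_rot'][2]);d=np.array([.5235,.3108])-o['eef_pos'][:2]
print('tool dx,dy units',np.array([d@[np.cos(yaw),np.sin(yaw)],d@[np.sin(yaw),-np.cos(yaw)]])/.04)
E
```

```text
[0.5255602  0.31050182 0.2049831 ] [ 179.9293247     0.19181219 -162.49056473] 10.6 0.08816272458540694
[262.85647208 166.83884459] [(np.float32(262.125), np.float32(166.875), np.float32(38.841137))]
[0.52377013 0.3100752  0.062     ]
198 118
tool dx,dy units [0.04687594 0.02260517]
```

View pics/w5.png

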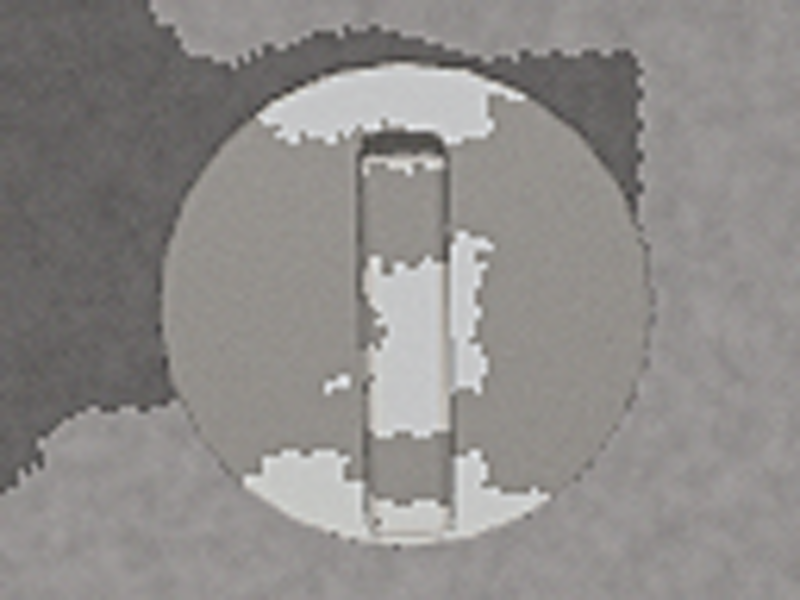

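The bar is now vertical in the picture, from (404,150) to (411,520), so it lies along tool x and centred. I'll grasp again with a longer close and check the grip before lifting.

Call:
apply_moves(series=[[0.6,0.045,0.015,0.5,0,0,-0.15],[0.6,0,0,0.8,0,0,0],[0.6,0,0,0.8,0,0,0],[0.6,0,0,0.8,0,0,0],[0.5,0,0,0.4,0,0,0],[0.5,0,0,0.2,0,0,0],[0.4,0,0,0,0,0,0],[0.2,0,0,0,0,0,0],[0,0,0,0,0,0,0],[0,0,0,0,0,0,0],[0,0,0,0,0,0,0],[0,0,0,0,0,0,0],[0,0,0,0,0,0,0],[0,0,0,0,0,0,0],[0,0,0,0,0,0,0],[0,0,0,0,0,0,0]])

```text
time: 12.2
eef_pos: [0.5228, 0.3095, 0.063]
tool_rot: [180.0, -0.0, -161.6]
ft_force: [-0.0, 1.0, -0.4]
width: 0.0002
gripper_force: 0.0
```

The fingers shut on nothing although they are at bar height. I'll look before moving.

```bash
python3 - <<'E'
from h import *
w=snapshot('wrist');s=snapshot('side');t=snapshot('top');o=observe();print(o['width'],o['eef_pos'])
for n,c in(('s',s),('t',t),('w',w)):print(n,proj(c,o['eef_pos']),proj(c,[.5235,.3105,.09]))
p=proj(s,o['eef_pos']).astype(int)
a=cv2.resize(s['img'][p[1]-60:p[1]+40,p[0]-50:p[0]+50],(400,400),interpolation=cv2.INTER_CUBIC)
b=cv2.resize(w['img'],(400,300))
save('w6',np.hstack([a,np.vstack([b,np.zeros((100,400,3),np.uint8)])]))
E
```

```text
0.0005243379101041261 [0.52285323 0.30949768 0.06299726]
s [238.51740981 277.09857708] [237.89713133 271.47061278]
t [180.42919801 205.06888658] [178.80232861 203.7321788 ]
w [262.5134291  218.24431888] [264.00937686 238.09796361]
```

View pics/w6.png

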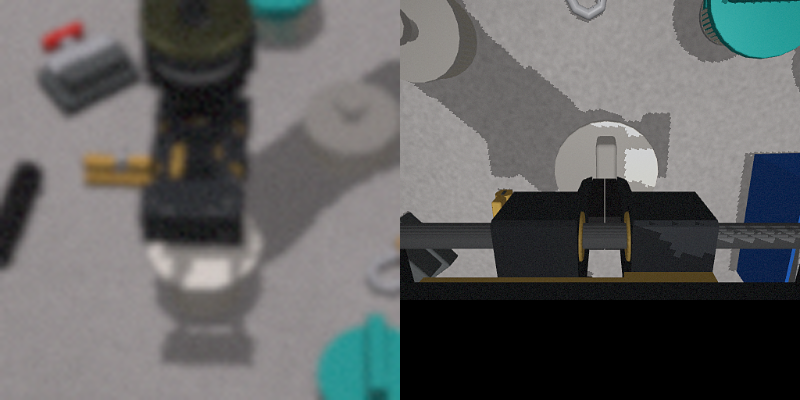

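The right half shows the shut fingers at (606,185) above the bar. The bar is still visible at (606,155) and runs under them. So the real fingertips sit well behind (above) the reported TCP, by more than 27 mm. I'll open, go down 22 mm, which can't reach the cap, and then close.

Call:
apply_moves(series=[[0.6,0,0,-0.2,0,0,0],[0.6,0,0,0,0,0,0],[0.6,0,0,0,0,0,0],[0.6,0,0,0,0,0,0],[0.6,0,0,0,0,0,0],[0.6,0,0,0,0,0,0],[0.6,0,0,0,0,0,0],[0.6,0,0,0.2,0,0,0],[0.6,0,0,0.2,0,0,0],[0.6,0,0,0.2,0,0,0],[0.6,0,0,0.15,0,0,0],[0.6,0,0,0,0,0,0],[0.6,0,0,0,0,0,0]])

```text
time: 13.65
eef_pos: [0.5228, 0.3095, 0.0408]
tool_rot: [180.0, -0.0, -161.6]
ft_force: [0.6, -0.4, -0.7]
width: 0.0527
gripper_force: 0.0
```

Call:
apply_moves(series=[[0.6,0,0,0.025,0,0,0],[0.6,0,0,0.025,0,0,0],[0.6,0,0,0.025,0,0,0],[0.6,0,0,0.025,0,0,0],[0.6,0,0,0,0,0,0]])

```text
time: 14.15
eef_pos: [0.5228, 0.3094, 0.0369]
tool_rot: [-180.0, -0.0, -161.6]
ft_force: [0.2, -0.9, 0.9]
width: 0.0529
gripper_force: 0.0
```

Call:
apply_moves(series=[[0.6,0,0,0.025,0,0,0],[0.6,0,0,0.025,0,0,0],[0.6,0,0,0.025,0,0,0],[0.6,0,0,0,0,0,0]])

```text
time: 14.55
eef_pos: [0.5228, 0.3094, 0.0338]
tool_rot: [-180.0, -0.0, -161.6]
ft_force: [0.5, 0.1, 0.6]
width: 0.0529
gripper_force: 0.0
```

Call:
apply_moves(series=[[0,0,0,0,0,0,0],[0,0,0,0,0,0,0],[0,0,0,0,0,0,0],[0,0,0,0,0,0,0],[0,0,0,0,0,0,0],[0,0,0,0,0,0,0],[0,0,0,0,0,0,0],[0,0,0,0,0,0,0],[0,0,0,0,0,0,0],[0,0,0,0,0,0,0]])

```text
time: 15.55
eef_pos: [0.5228, 0.3094, 0.0339]
tool_rot: [-180.0, -0.0, -161.6]
ft_force: [0.3, -0.3, -0.9]
width: 0.0137
gripper_force: 29.9
```

Call:
apply_moves(series=[[0,0,0,-0.2,0,0,0],[0,0,0,-0.4,0,0,0],[0,0,0,-0.7,0,0,0],[0,0,0,-0.8,0,0,0],[0,0,0,-0.8,0,0,0],[0,0,0,-0.8,0,0,0],[0,0,0,-0.8,0,0,0],[0,0,0,-0.4,0,0,0],[0,0,0,-0.2,0,0,0],[0,0,0,0,0,0,0.5],[0,0,0,0,0,0,0.75],[0,0,0,0,0,0,0.75],[0,0,0,0,0,0,0.6],[0,0,0,0,0,0,0.35],[0,0,0,0,0,0,0],[0,0,0,0,0,0,0]])

```text
time: 17.15
eef_pos: [0.5225, 0.3091, 0.2376]
tool_rot: [-180.0, -0.1, -179.2]
ft_force: [0.5, 0.1, -0.6]
width: 0.0136
gripper_force: 29.9
```

```bash
python3 - <<'E'
from h import *
o=observe();print(o)
yaw=np.radians(o['tool_rot'][2]);d=np.array([.4965,-.2298])-o['eef_pos'][:2]
print('tool dx,dy units',np.array([d@[np.cos(yaw),np.sin(yaw)],d@[np.sin(yaw),-np.cos(yaw)]])/.04)
E
```

```text
{'time': 17.15, 'qpos': array([-23.07385361,  36.67746831, -21.07521962,  90.05864734,
        14.9907632 ,  56.13873383,  42.01633446]), 'qvel': array([ 0.14752078, -0.07404113, -0.22718104, -0.14338765,  0.03062597,
        0.00274046,  0.00917102]), 'effort': array([-7.19204801e-02, -5.13682187e+01, -3.24349210e+00, -1.62348050e+01,
       -3.45549162e-02,  6.71967398e-02, -1.70032686e-02]), 'eef_pos': array([0.52248437, 0.30914276, 0.23755849]), 'tool_rot': array([-1.79955866e+02, -5.33149610e-02, -1.79233742e+02]), 'ft_force': array([ 0.53594837,  0.07291014, -0.56692099]), 'ft_torque': array([ 0.01516005,  0.02279965, -0.0306357 ]), 'gripper_force': 29.91869190183934, 'width': 0.013638995599480687}
tool dx,dy units [  0.82973779 -13.4636767 ]
```

Call:
apply_moves(series=[[0,0.1,-0.46,0,0,0,0],[0,0.1,-0.9,0,0,0,0],[0,0.1,-0.9,0,0,0,0],[0,0.1,-0.9,0,0,0,0],[0,0.1,-0.9,0,0,0,0],[0,0.1,-0.9,0,0,0,0],[0,0.1,-0.9,0,0,0,0],[0,0.13,-0.9,0,0,0,0],[0,0,-0.9,0,0,0,0],[0,0,-0.9,0,0,0,0],[0,0,-0.9,0,0,0,0],[0,0,-0.9,0,0,0,0],[0,0,-0.9,0,0,0,0],[0,0,-0.9,0,0,0,0],[0,0,-0.9,0,0,0,0],[0,0,-0.4,0,0,0,0],[0,0,0,0,0,0,0],[0,0,0,0,0,0,0]])

```text
time: 18.95
eef_pos: [0.4964, -0.2275, 0.2379]
tool_rot: [179.9, -0.0, -179.2]
ft_force: [-0.4, -0.1, -2.1]
width: 0.014
gripper_force: 29.9
```

```bash
python3 - <<'E'
from h import *
import pickle
w=snapshot('wrist');s=snapshot('side');t=snapshot('top');o=observe();pickle.dump((w,s,t,o),open('w7.pkl','wb'))
print(o['qpos'],o['eef_pos'],o['tool_rot'],o['ft_force'],o['width'],o['gripper_force'])
yaw=np.radians(o['tool_rot'][2]);d=np.array([.4965,-.2298])-o['eef_pos'][:2]
print('tool dx,dy units',np.array([d@[np.cos(yaw),np.sin(yaw)],d@[np.sin(yaw),-np.cos(yaw)]])/.04)
p=proj(s,[.497,-.23,.2]).astype(int)
a=cv2.resize(s['img'][p[1]-50:p[1]+50,p[0]-50:p[0]+50],(400,400),interpolation=cv2.INTER_CUBIC)
b=cv2.resize(w['img'],(400,300))
save('w7',np.hstack([a,np.vstack([b,np.zeros((100,400,3),np.uint8)])]))
E
```

```text
[ 33.91751867  31.94945859 -22.97572529 100.4600734   15.38711298
  50.71416323  95.1594731 ] [ 0.49669391 -0.22688315  0.23813171] [ 1.79930711e+02  9.61653310e-03 -1.79085176e+02] [ 0.36629457  0.37208828 -2.5415598 ] 0.013843902774952037 29.9187196145067
tool dx,dy units [ 0.00601134 -0.07283447]
```

View pics/w7.png

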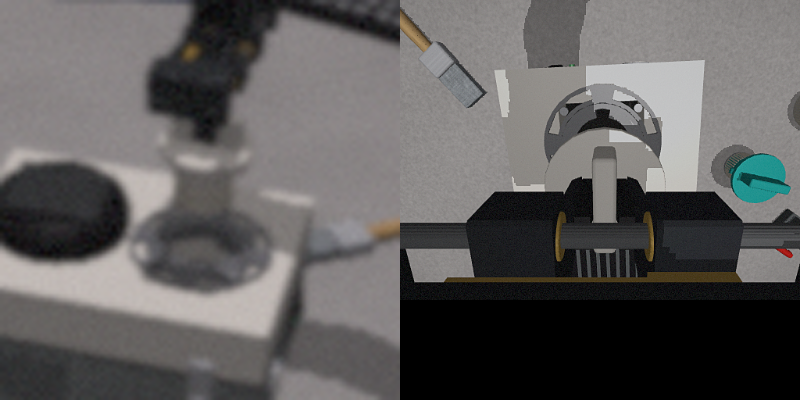

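Picture: the cartridge hangs level in the gripper above the socket (left (205,165) over the ring (200,250)). On the right, the bar is at (605,190) between the fingers. That was my last view, so from here I work with numbers.

```bash
python3 - <<'E'
from h import *
import pickle
w,s,t,o=pickle.load(open('w7.pkl','rb'))
z=o['eef_pos'][2]-.0339+.062
yaw=np.radians(o['tool_rot'][2]);X=np.array([np.cos(yaw),np.sin(yaw),0])
g=np.array([*o['eef_pos'][:2],z]);p=proj(w,g);print('pred cap',p)
e=[proj(w,g+.042*np.array([np.cos(a),np.sin(a),0])) for a in np.linspace(0,6.28,9)];print(np.round(e))
r=314*.042/(np.array(w['world_to_cam'])@[*g,1])[2];print('r',r)
for win in(1.2,1.5):print(circ(w['img'],*p,r,win))
# near rim: bright->dark along columns away from bar
h=cv2.medianBlur(cv2.cvtColor(w['img'],cv2.COLOR_RGB2GRAY),3)
print(h[110:230,240].tolist());print(h[110:230,285].tolist())
print(h[190,:][170:350].tolist())
E
```

```text
pred cap [263.71738061 237.64349768]
[[262. 305.]
 [316. 287.]
 [342. 239.]
 [323. 185.]
 [265. 160.]
 [206. 183.]
 [185. 236.]
 [210. 285.]
 [262. 305.]]
r 78.29611557953879
None
[(np.float32(255.875), np.float32(213.75), np.float32(82.95018)), (np.float32(250.625), np.float32(200.625), np.float32(70.86433))]
[142, 140, 141, 141, 141, 140, 199, 199, 199, 199, 199, 150, 144, 145, 145, 146, 146, 150, 150, 93, 87, 85, 87, 86, 84, 84, 84, 86, 84, 84, 85, 86, 86, 85, 86, 85, 85, 83, 82, 83, 85, 85, 87, 85, 85, 55, 25, 24, 25, 28, 27, 25, 25, 24, 24, 53, 94, 94, 138, 143, 144, 143, 143, 142, 142, 142, 142, 143, 143, 143, 142, 142, 141, 142, 141, 142, 142, 142, 142, 142, 141, 141, 141, 142, 141, 141, 142, 142, 141, 141, 140, 141, 140, 140, 141, 141, 141, 140, 140, 140, 140, 139, 139, 139, 141, 140, 139, 139, 139, 138, 139, 139, 140, 139, 138, 140, 142, 141, 89, 21]
[197, 196, 146, 145, 145, 144, 144, 143, 143, 188, 197, 197, 195, 194, 196, 195, 196, 198, 198, 100, 22, 22, 136, 146, 146, 145, 145, 145, 144, 142, 143, 145, 143, 141, 141, 141, 140, 141, 142, 141, 141, 140, 140, 138, 139, 139,
[... 505 characters left out ...]
80, 119, 139, 141, 142, 142, 141, 141, 141, 142, 141, 141, 141, 141, 139, 139, 141, 141, 141, 140, 141, 141, 141, 141, 140, 140, 141, 141, 141, 140, 140, 141, 142, 142, 141, 141, 141, 141, 141, 142, 142, 141, 142, 142, 144, 142, 137, 85, 84, 84, 85, 84, 85, 86, 86, 85, 85, 86, 86, 85, 89, 89, 88, 87, 87, 84, 84, 84, 87, 87, 87, 81, 83, 115, 145, 143, 141, 142, 142, 143, 143, 143, 143, 142, 142, 141, 141, 141, 142, 141, 141, 141, 141, 142, 141, 142, 141, 142, 141, 141, 141, 141, 141, 141, 141, 141, 141, 141, 141, 141, 141, 141, 140, 139, 138, 201, 203, 203, 190, 110, 75, 77, 79, 79, 79, 79, 79, 78, 78, 77, 74, 77, 199, 199, 197, 194, 194, 195, 195, 195, 195, 195, 195, 195, 195, 196, 196, 195]
```

```bash
python3 - <<'E'
from h import *
import pickle
from scipy.optimize import least_squares
w,s,t,o=pickle.load(open('w7.pkl','rb'))
z=o['eef_pos'][2]-.0339+.062
Q=np.array([onz(w,u,v,z)[:2] for u,v in((240,167.7),(285,167.7),(202.8,190),(320.7,190))])
f=least_squares(lambda c:np.hypot(*(Q-c).T)-.042,o['eef_pos'][:2]);print(f.x,f.fun*1e3,'TCP',o['eef_pos'])
yaw=np.radians(o['tool_rot'][2]);d=f.x-o['eef_pos'][:2];print('offset tool mm',1e3*d@[np.cos(yaw),np.sin(yaw)],1e3*d@[np.sin(yaw),-np.cos(yaw)])
# other points: slot visible + deck unaffected
E
```

```text
[ 0.49909319 -0.22786274] [ 0.04728788  0.22013651 -0.15231168 -0.21935173] TCP [ 0.49669391 -0.22688315  0.23813171]
offset tool mm -2.383333263947123 -1.0177663778191648
```

Call:
apply_moves(series=[[0,0.02,-0.055,0.2,0,0,0],[0,0,0,0.3,0,0,0],[0,0,0,0.2,0,0,0],[0,0,0,0,0,0,0],[0,0,0,0.2,0,0,0],[0,0,0,0.2,0,0,0],[0,0,0,0.2,0,0,0],[0,0,0,0.2,0,0,0],[0,0,0,0.2,0,0,0],[0,0,0,0.2,0,0,0],[0,0,0,0,0,0,0],[0,0,0,0,0,0,0]])

```text
time: 20.3
eef_pos: [0.4956, -0.2314, 0.1618]
tool_rot: [180.0, -0.0, -179.3]
ft_force: [0.1, -0.3, -1.0]
width: 0.0136
gripper_force: 29.9
```

Call:
apply_moves(series=[[0,0,0,0.05,0,0,0],[0,0,0,0.05,0,0,0],[0,0,0,0.05,0,0,0],[0,0,0,0.05,0,0,0],[0,0,0,0.025,0,0,0],[0,0,0,0.025,0,0,0],[0,0,0,0,0,0,0]])

```text
time: 21.0
eef_pos: [0.4955, -0.2315, 0.1519]
tool_rot: [180.0, -0.0, -179.3]
ft_force: [-0.6, 0.1, -0.8]
width: 0.0137
gripper_force: 29.9
```

```bash
cat > st.py <<'E'
from h import *
P=[]
for i in range(3):
    P.append(observe())
m=lambda k:np.round(np.mean([p[k] for p in P],0),4)
print(m('eef_pos'),P[-1]['tool_rot'].round(2),m('ft_force'),m('ft_torque'),P[-1]['width'])
E
python3 st.py
```

```text
[ 0.4955 -0.2315  0.1519] [ 1.7999e+02 -1.0000e-02 -1.7929e+02] [-0.606   0.0611 -0.8121] [ 0.0385  0.0209 -0.031 ] 0.013732372918376675
```

Call:
apply_moves(series=[[0,0,0,0.025,0,0,0],[0,0,0,0.025,0,0,0],[0,0,0,0,0,0,0]])

```text
time: 21.3
eef_pos: [0.4954, -0.2315, 0.1498]
tool_rot: [180.0, -0.0, -179.3]
ft_force: [-0.3, -0.0, -1.3]
width: 0.0138
gripper_force: 29.9
```

Call:
apply_moves(series=[[0,0,0,0.025,0,0,0],[0,0,0,0,0,0,0]])

```text
time: 21.5
eef_pos: [0.4955, -0.2315, 0.1489]
tool_rot: [180.0, -0.0, -179.3]
ft_force: [0.9, 0.1, -1.8]
width: 0.0138
gripper_force: 29.9
```

Call:
apply_moves(series=[[0,0,0,0.025,0,0,0],[0,0,0,0.025,0,0,0],[0,0,0,0,0,0,0]])

```text
time: 21.8
eef_pos: [0.4957, -0.2315, 0.1472]
tool_rot: [-180.0, 0.0, -179.3]
ft_force: [-1.1, 0.8, 3.0]
width: 0.0137
gripper_force: 29.9
```

Call:
apply_moves(series=[[0,0,0,0.025,0,0,0],[0,0,0,0.025,0,0,0],[0,0,0,0,0,0,0]])

```text
time: 22.1
eef_pos: [0.4957, -0.2314, 0.145]
tool_rot: [180.0, 0.0, -179.3]
ft_force: [-0.2, -0.3, 3.8]
width: 0.0139
gripper_force: 29.9
```

It's in the slots: the disc was met at 3.6 N, the stiffness is soft and there is no side load. I'll push on in small steps.

Call:
apply_moves(series=[[0,0,0,0.04,0,0,0],[0,0,0,0.04,0,0,0],[0,0,0,0.04,0,0,0],[0,0,0,0,0,0,0]])

```text
time: 22.5
eef_pos: [0.4957, -0.2314, 0.1401]
tool_rot: [180.0, 0.0, -179.3]
ft_force: [-0.8, 1.6, 4.6]
width: 0.0137
gripper_force: 29.9
```

Call:
apply_moves(series=[[0,0,0,0.025,0,0,0],[0,0,0,0.025,0,0,0],[0,0,0,0.025,0,0,0],[0,0,0,0,0,0,0]])

```text
time: 22.9
eef_pos: [0.4957, -0.2315, 0.1373]
tool_rot: [-180.0, 0.0, -179.3]
ft_force: [-0.8, 0.7, 5.7]
width: 0.0131
gripper_force: 29.9
```

Call:
apply_moves(series=[[0,0,0,0.02,0,0,0],[0,0,0,0.015,0,0,0],[0,0,0,0,0,0,0]])

```text
time: 23.2
eef_pos: [0.4957, -0.2314, 0.136]
tool_rot: [-180.0, 0.0, -179.3]
ft_force: [-0.6, 0.6, 7.3]
width: 0.0136
gripper_force: 29.9
```

```bash
python3 st.py
```

```text
[ 0.4957 -0.2314  0.136 ] [-1.8000e+02  2.0000e-02 -1.7929e+02] [-0.5806  0.6043  7.2661] [ 0.1794  0.2341 -0.0313] 0.013627471769715993
```

Call:
apply_moves(series=[[0,0,0.003,0,0,0,0.5],[0,0,0.003,0,0,0,0.5],[0,0,0.003,0,0,0,0.5],[0,0,0,0,0,0,0]])

```text
time: 23.6
eef_pos: [0.4965, -0.2313, 0.1363]
tool_rot: [-180.0, 0.1, 171.7]
ft_force: [-0.6, 0.1, 5.8]
width: 0.0139
gripper_force: 29.9
```

```bash
python3 st.py
```

```text
[ 0.4965 -0.2313  0.1363] [-1.7998e+02  1.1000e-01  1.7166e+02] [-0.5805  0.0724  5.8409] [ 0.0334  0.0596 -0.0121] 0.01389075838781125
```

Call:
apply_moves(series=[[0,0,0.004,0,0,0,0.75],[0,0,0.004,0,0,0,0.75],[0,0,0.004,0,0,0,0.75],[0,0,0.004,0,0,0,0.75],[0,0,0.004,0,0,0,0.75],[0,0,0.004,0,0,0,0.75],[0,0,0,0,0,0,0]])

```text
time: 24.3
eef_pos: [0.4968, -0.2305, 0.1363]
tool_rot: [180.0, 0.1, 144.6]
ft_force: [-0.6, 0.4, 5.9]
width: 0.014
gripper_force: 29.9
```

```bash
python3 st.py
```

```text
[ 0.4968 -0.2305  0.1363] [1.7999e+02 1.1000e-01 1.4462e+02] [-0.5839  0.4236  5.9032] [ 0.0772 -0.0046  0.0251] 0.014000978627446694
```

Moving freely with no side load, so I'll carry on.

Call:
apply_moves(series=[[0,0,0.004,0,0,0,0.75],[0,0,0.004,0,0,0,0.75],[0,0,0.004,0,0,0,0.75],[0,0,0.004,0,0,0,0.75],[0,0,0.004,0,0,0,0.75],[0,0,0.004,0,0,0,0.75],[0,0,0,0,0,0,0]])

```text
time: 25.0
eef_pos: [0.4972, -0.2296, 0.1362]
tool_rot: [180.0, 0.1, 117.6]
ft_force: [-0.3, 1.1, 6.4]
width: 0.0136
gripper_force: 29.9
```

```bash
python3 st.py
```

```text
[ 0.4972 -0.2296  0.1362] [1.7996e+02 6.0000e-02 1.1763e+02] [-0.2927  1.0841  6.4103] [ 0.1692  0.2352 -0.0098] 0.01362541869866475
```

Call:
apply_moves(series=[[0,0,0.004,0,0,0,0.75],[0,0,0.004,0,0,0,0.75],[0,0,0.004,0,0,0,0.75],[0,0,0.004,0,0,0,0.75],[0,0,0,0,0,0,0]])

```text
time: 25.5
eef_pos: [0.498, -0.2293, 0.1362]
tool_rot: [179.9, 0.0, 99.6]
ft_force: [0.1, 1.5, 5.3]
width: 0.0136
gripper_force: 29.9
```

```bash
python3 st.py
```

```text
[ 0.498  -0.2293  0.1362] [1.7993e+02 4.0000e-02 9.9640e+01] [0.1491 1.5208 5.3102] [ 0.1963  0.1578 -0.009 ] 0.01364061592185244
```

Call:
apply_moves(series=[[0,0,0.004,0,0,0,0.6],[0,0,0.004,0,0,0,0.5],[0,0,0.002,0,0,0,0.3],[0,0,0,0,0,0,0]])

```text
time: 25.9
eef_pos: [0.4983, -0.2293, 0.1362]
tool_rot: [179.9, 0.0, 91.3]
ft_force: [0.8, 0.9, 5.8]
width: 0.0138
gripper_force: 29.9
```

```bash
python3 st.py
```

```text
[ 0.4983 -0.2293  0.1362] [1.7992e+02 3.0000e-02 9.1300e+01] [0.8196 0.8832 5.752 ] [ 0.1795  0.1761 -0.0074] 0.01384893174507357
```

Call:
apply_moves(series=[[0,0,0,0,0,0,0.15],[0,0,0,0,0,0,0.15],[0,0,0,0,0,0,0]])

```text
time: 26.2
eef_pos: [0.4984, -0.2294, 0.1362]
tool_rot: [179.9, 0.0, 89.5]
ft_force: [-0.1, 1.5, 6.5]
width: 0.0138
gripper_force: 29.9
```

```bash
python3 st.py
```

```text
[ 0.4984 -0.2294  0.1362] [1.7991e+02 2.0000e-02 8.9520e+01] [-0.0731  1.455   6.5006] [0.0982 0.1682 0.0404] 0.01382063023616676
```

Call:
apply_moves(series=[[0,0,0,0,0,0,0.15],[0,0,0,0,0,0,0.15],[0,0,0,0,0,0,0]])

```text
time: 26.5
eef_pos: [0.4979, -0.2293, 0.1362]
tool_rot: [180.0, 0.0, 87.7]
ft_force: [0.4, 1.0, 6.9]
width: 0.0135
gripper_force: 29.9
```

```bash
python3 st.py
```

```text
[ 0.4979 -0.2293  0.1362] [1.7996e+02 1.0000e-02 8.7740e+01] [0.3931 0.9624 6.8742] [0.1369 0.3064 0.1523] 0.013504965467637683
```

Call:
apply_moves(series=[[0,0,0,0,0,0,0.15],[0,0,0,0,0,0,0]])

```text
time: 26.7
eef_pos: [0.4977, -0.2293, 0.1362]
tool_rot: [180.0, 0.0, 86.9]
ft_force: [-1.5, 1.2, 5.9]
width: 0.0135
gripper_force: 30.0
```

```bash
python3 st.py
```

```text
[ 0.4977 -0.2293  0.1362] [1.7999e+02 1.0000e-02 8.6860e+01] [-1.4792  1.2393  5.8879] [0.1267 0.3873 0.3059] 0.013482485941322871
```

That's the stop: 0.3 N m builds up from yaw 88. I'll back off 3° to the notch centre and let it rise.

Call:
apply_moves(series=[[0,0,0,0,0,0,-0.3],[0,0,0,0,0,0,-0.25],[0,0,0,-0.025,0,0,0],[0,0,0,-0.025,0,0,0],[0,0,0,-0.025,0,0,0],[0,0,0,0,0,0,0]])

```text
time: 27.3
eef_pos: [0.4978, -0.2293, 0.1391]
tool_rot: [180.0, 0.0, 90.1]
ft_force: [-1.1, 1.5, 5.6]
width: 0.014
gripper_force: 29.9
```

```bash
python3 st.py
```

```text
[ 0.4978 -0.2293  0.1391] [179.97   0.    90.12] [-1.1185  1.5277  5.5547] [0.1121 0.2972 0.0213] 0.014018138502854107
```

Call:
apply_moves(series=[[0,0,0,-0.025,0,0,0],[0,0,0,-0.025,0,0,0],[0,0,0,0,0,0,0]])

```text
time: 27.6
eef_pos: [0.4977, -0.2293, 0.1409]
tool_rot: [180.0, 0.0, 90.1]
ft_force: [0.5, 0.5, 4.4]
width: 0.0137
gripper_force: 29.9
```

Call:
apply_moves(series=[[0,0,0,-0.02,0,0,0],[0,0,0,0,0,0,0],[0,0,0,0,0,0,0]])

```text
time: 27.9
eef_pos: [0.4976, -0.2293, 0.1413]
tool_rot: [-180.0, -0.0, 90.1]
ft_force: [0.7, 0.7, -1.4]
width: 0.0137
gripper_force: 29.9
```

```bash
python3 st.py
```

```text
[ 0.4976 -0.2293  0.1413] [-1.800e+02 -1.000e-02  9.012e+01] [ 0.741   0.7139 -1.383 ] [ 0.013  -0.0856  0.0211] 0.013650838052124732
```

The lugs sit against the notch ceiling at gap 6.5 mm. Releasing and withdrawing.

Call:
apply_moves(series=[[0.35,0,0,0,0,0,0],[0.35,0,0,0,0,0,0],[0.35,0,0,0,0,0,0],[0.35,0,0,0,0,0,0],[0.35,0,0,0,0,0,0],[0.35,0,0,-0.3,0,0,0],[0.35,0,0,-0.5,0,0,0],[0.35,0,0,-0.7,0,0,0],[0.35,0,0,-0.7,0,0,0],[0.35,0,0,-0.7,0,0,0],[0.35,0,0,-0.3,0,0,0],[0.35,0,0,0,0,0,0],[0.35,0,0,0,0,0,0],[0.35,0,0,0,0,0,0]])

```text
time: 29.3
eef_pos: [0.4969, -0.2289, 0.2688]
tool_rot: [-179.9, -0.0, 90.1]
ft_force: [0.4, -0.2, -0.2]
width: 0.0305
gripper_force: 0.0
```

```bash
python3 st.py; python3 - <<'E'
from h import *
w=snapshot('wrist');o=observe()
p=proj(w,[.4977,-.2298,.156+.0065+.007])
r=314*.042/(np.array(w['world_to_cam'])@[.4977,-.2298,.1695,1])[2];c=circ(w['img'],*p,r,1.3);print(p,r,c)
if c: print([onz(w,a,b,.1695) for a,b,_ in c])
E
```

```text
[ 0.4969 -0.2289  0.2688] [-1.799e+02 -5.000e-02  9.011e+01] [ 0.3721 -0.1617 -0.2208] [-0.0498  0.0813 -0.0147] 0.03045485028603376
[262.28244797 179.25807502] 45.29068963300055 [(np.float32(266.625), np.float32(175.75), np.float32(49.0699))]
[array([ 0.5016945, -0.2264496,  0.1695   ])]
```

```bash
cat > cap.py <<'E'
from h import *
import pickle,sys
w=snapshot('wrist');p=proj(w,[.4977,-.2298,.1695]);g=cv2.cvtColor(w['img'],cv2.COLOR_RGB2GRAY)
pickle.dump(w,open(sys.argv[1],'wb'));print(p)
g=cv2.medianBlur(g,5);E=[]
for a in np.radians(np.arange(0,360,10)):
    rr=np.arange(36,56,.5);v=np.array([g[int(round(p[1]+r*np.sin(a))),int(round(p[0]+r*np.cos(a)))] for r in rr],float)
    d=np.diff(cv2.GaussianBlur(v[None],(5,1),0)[0]);i=np.abs(d).argmax();E.append((p[0]+rr[i]*np.cos(a),p[1]+rr[i]*np.sin(a),rr[i],d[i]))
print([(x[2],int(x[3])) for x in E])
P=np.array([[x[0],x[1]] for x in E],np.float32)
for k in range(6):
    f=cv2.fitEllipseDirect(P);c=np.array(f[0]);q=np.hypot(*(P-c).T);m=np.median(q);keep=np.abs(q-m)<2.5
    P=P[keep] if keep.sum()>10 else P
print(f,len(P))
E
python3 cap.py a.pkl
```

```text
[262.29516783 179.27265794]
[(np.float64(45.0), -23), (np.float64(44.5), -21), (np.float64(51.0), 21), (np.float64(45.0), -18), (np.float64(44.5), -23), (np.float64(44.5), -23), (np.float64(53.0), -15), (np.float64(53.0), -22), (np.float64(43.5), -15), (np.float64(44.0), -16), (np.float64(43.5), -15), (np.float64(53.0), -21), (np.float64(53.5), -22), (np.float64(43.0), -18), (np.float64(43.5), -20), (np.float64(43.5), -20), (np.float64(44.0), -23), (np.float64(43.5), -15), (np.float64(43.5), -20), (np.float64(47.5), -17), (np.float64(43.0), -24), (np.float64(43.5), -22), (np.float64(43.0), -16), (np.float64(42.5), -18), (np.float64(42.0), -9), (np.float64(42.5), -13), (np.float64(42.0), -15), (np.float64(42.5), -19), (np.float64(42.0), -11), (np.float64(43.0), -14), (np.float64(44.0), -15), (np.float64(43.5), -17), (np.float64(44.5), -13), (np.float64(44.0), -23), (np.float64(54.0), 24), (np.float64(50.5), 18)]
((262.8416748046875, 179.31402587890625), (84.77168273925781, 88.58383178710938), 80.87752532958984) 21
```

Call:
apply_moves(series=[[0.35,0,0.8,0,0,0,0],[0.35,0,0.8,0,0,0,0],[0.35,0,0,0,0,0,0],[0.35,0,0,0,0,0,0],[0.35,0,0,0,0,0,0]])

```text
time: 29.9
eef_pos: [0.5601, -0.2295, 0.2691]
tool_rot: [-179.9, -0.0, 90.1]
ft_force: [-1.0, 0.7, -0.5]
width: 0.031
gripper_force: 0.0
```

```bash
python3 cap.py b.pkl
```

```text
[193.96630331 178.36037695]
[(np.float64(45.5), -17), (np.float64(45.0), -17), (np.float64(53.5), -24), (np.float64(46.0), -21), (np.float64(46.0), -23), (np.float64(45.5), -24), (np.float64(45.0), -20), (np.float64(51.0), -20), (np.float64(37.5), 19), (np.float64(44.0), -16), (np.float64(51.5), -22), (np.float64(51.0), -21), (np.float64(50.5), -21), (np.float64(42.5), -18), (np.float64(42.0), -24), (np.float64(52.0), -24), (np.float64(53.0), -21), (np.float64(43.5), -16), (np.float64(43.5), -16), (np.float64(44.0), -22), (np.float64(44.0), -21), (np.float64(44.0), -23), (np.float64(44.5), -23), (np.float64(44.0), -26), (np.float64(43.5), -22), (np.float64(43.0), -23), (np.float64(42.5), -22), (np.float64(42.5), -19), (np.float64(42.5), -16), (np.float64(42.0), -20), (np.float64(42.5), -19), (np.float64(42.5), -37), (np.float64(42.5), -16), (np.float64(43.5), -39), (np.float64(43.0), -14), (np.float64(45.0), -20)]
((194.68096923828125, 178.85890197753906), (84.58270263671875, 90.15340423583984), 119.49498748779297) 25
```

```bash
python3 - <<'E'
from h import *
import pickle
a,b=pickle.load(open('a.pkl','rb')),pickle.load(open('b.pkl','rb'))
print(tri(ray(a,262.84,179.31),ray(b,194.68,178.86)),'expect z .1695 locked')
print(sign_off())
E
```

```text
(array([ 0.49820582, -0.23021583,  0.1688665 ]), np.float64(0.0004278671629551036)) expect z .1695 locked
the job is handed in; nothing more can be done
None
```

The filter cartridge is locked in the extractor's collar and the job is handed in. After I let go, the wrist camera put the cap top at 168.9 mm (169.5 mm expected when locked), and the push on the collar never read above about 7.3 N.

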